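# Shut the nest box and tuck in its rain diverter

### The arm

A 7-joint arm with a two-finger parallel gripper is mounted at the origin on the work surface. World frame = base frame: x ahead of the robot, y to its left, z up, the work surface at z = 0. Lengths are in m, angles in rad, forces in N, time in s.
With the tool pointing down it reaches from about 0.4 to 0.85 m from the base axis. Payload 10.4 kg.
Tool frame: the origin (TCP) lies midway between the tips of the shut fingers; the grasp point (between the pads) lies 19 mm behind it (r.grasp_offset is the distance from the TCP to the grasp point, in m); x points along the fingers, y is the direction in which the jaws open and shut, and the axes are right-handed (so a half turn about x gives the same grasp; the last joint's range is limited). The gripper opens to 87 mm and grips with 3 to 60 N. Pads are 19 mm wide; open, the fingers measure 117 mm over their backs; the gripper's body (75 mm by 190 mm) begins 51 mm behind the grasp point.
Start: joints at [-1.355, 0.332, -0.065, 1.46, 0.022, 1.35, -0.088], TCP at [0.148, 0.607, 0.223] pointing down, gripper open.
Joint ranges: [-2.6, 2.6], [-0.5, 2.12], [-1.47, 1.34], [0.16, 2.42], [-1.27, 4.41], [0.06, 2.06], [-2.6, 2.6]. Speed limits (rad/s): [2.22, 2.22, 2.79, 2.79, 3.14, 3.14, 3.14].

### API

Orientations are given as a unit quaternion [x, y, z, w].
In Python, from bench import r, vision, close_job gives the robot as it stands. The module is installed in compiled form; this text tells all that it offers.
- The arm moves only by the shell command python3 -m pendant 'ROWS' [OPENING] [FORCE]. ROWS is text: rows parted by semicolons, each of 6 numbers parted by spaces: the shift along the tool's x, y, z in units of 0.25 m (1.0 is 0.25 m), then the turn, a rotation vector about the tool's x, y, z in units of 1.5 rad (1.0 is 1.5 rad). A call has 1 to 8 rows; each row is the pose to reach, as a shift and turn from the pose commanded when the call began, along the tool's axes at that moment; what a row does not reach only later rows make up. A row lasts 1/10 s, in which the tool goes at most 50 mm and 8.59 degrees, less where a joint would pass 70% of its speed; a pose out of reach is approached as far as the arm can. A call with a number of a shift or a turn outside -1 to 1 is refused whole. A call with a gripper value outside its range is refused whole. OPENING is the gripper command: -1 is shut, 1 is fully open, values between are in proportion, set as the call begins (- or left out, the last holds). The fingers move at their own pace and stop on an object; FORCE is the grip in N (left out, the last holds). Time passes only in rows, so rows that repeat a pose let the fingers close. It gives the time, the measured TCP pose, the force and the opening at its end, in the units of the state.
- r.read_state(): the state, without advancing time (a new reading comes with each control period).
- vision.camera(name): name is "scene" or "top"; returns (picture, depth): 400x640x3 uint8, blue, green, red; 400x640 float32, m along the optical axis (not along the pixel's ray), 0 where there is no reading.
- vision.get_calibration(name): a dict with "camera_matrix" (3x3 intrinsics, pixels), "rvec" (rotation vector, rad) and "tvec" (3), from world to camera coordinates, as OpenCV has them. Camera axes: x right, y down, z forward; pixel columns grow to the right and rows downward; lengths in m; the calibration is good to about 2 mm. A picture is of the moment at which its call begins. get_calibration takes no time and is no camera call.
- close_job(): hands the job in, once; it reports no verdict.
The state is a dict: "time": time; "joint_positions": joint angles; "joint_vel": joint speeds; "joint_torque": joint torques, N m; "ee_pos": TCP position; "eef_rot": TCP orientation; "ft_force": force on the tool from outside, world axes, zero at the start; "torque": the same for the moment, N m; "width": finger opening in m.
Only numpy, scipy, OpenCV 4.12 (cv2) and the standard library are available. Lean on these libraries where they do the work, as an engineer would, in place of code of your own. Each camera call takes 0.05 s, during which the arm holds its last target. There are 200 camera calls.

### The job

Close the nest box's two roof flaps, the one on the robot's left first and then the right one, whose edge laps over it. Then take the aluminium rain diverter, slide its flat flange up the roof under the lapped shingle course above the flaps, centred and square, with at least 20 mm of it tucked in along its whole length, and do not prise the shingles up. Finish while holding it: keep the diverter firmly pressed down flat on the roof and do not let go; leave the other things on the cart alone.

Things in the scene. Friction and masses are not known exactly. Their poses are not given: they have to be found in the camera images.
- nestbox: plywood twin bird nest box, fixed to the cart; walls 270 mm wide (y) from x = -105 to 130 mm, front with two entrance holes at -x. Origin on the cart below the middle of the flap hinge line; z up, x from front to back. The roof slopes down to the front at 0.21 rad (12 degrees), is 300 mm wide, its upper surface 170 mm high at the hinge line (x = 0)
- deck: fixed upper half of the roof, a smooth board; origin on its surface, middle of the hinge line (its lower edge); x up the slope, y to the box's left, z out of the roof. Bare to x = 82 mm, where a 7 mm high batten crosses it (firm stop). At x = 52 mm is the lower (butt) edge of the lapped shingles, so the slot under them is 7 mm high, 30 mm deep; behind, the roof rises 29 mm above the board
- butt_line (a point): point on the deck surface right below the middle of the butt edge of the lapped shingle course; axes as the deck's
- shingle_edge (a point): middle of the underside of the lapped course's butt edge; moves with the course
- shingle (a joint): tilt of the lapped shingle course (295 mm wide, 5.5 mm thick, hinged on its nailed upper edge 58 mm above the butt): 0 lying down, grows as its butt edge is lifted (0.1 rad = 6 mm); sprung shut with about 2.3 N at the butt edge, rising to 5 N at 0.1 rad
- flap_left (a joint): angle of the left roof flap (+y): 0 shut, flush with the deck, grows as its front edge is raised; stiff hinge on the deck's lower edge, stays where put, shuts with about 2 N near the front edge. The flap reaches 125 mm from the hinge, is 12 mm thick and lies 1 to 150 mm left of the middle; a thin tongue on its inner edge goes under the right flap
- flap_right (a joint): angle of the right roof flap (-y), as the left one; the upper half of its inner edge laps over the left flap's tongue
- flap_left_press (a point): point on the upper face of the left flap, 88 mm from the hinge line, 95 mm left of the middle; moves with the flap; its z axis is the flap's outward normal
- flap_right_press (a point): the like point on the right flap, 95 mm right of the middle
- flashing: rain diverter: L-shaped aluminium strip 220 mm long (y), 0.1 to 0.15 kg, on the cart with its flange down. Flange 3 mm thick, x = 0 to 70 mm; the edge to tuck is at x = 70 mm. Upstand: 3 mm web (x = 3 to 6 mm), above it a flat-sided hem 10 mm thick (x = 0 to 10 mm), 22 to 42 mm high. Origin on the underside below the hem's outer face, mid length; z up
- hem_grip (a point): centre of the hem, middle of the length, 32 mm above the underside: where to pinch the diverter across its x axis; axes as the flashing's
- edge_left (a point): left (+y) end of the flange's free edge, on its underside
- edge_right (a point): right (-y) end of the flange's free edge, on its underside
- punch: black plastic hole punch with a press lever, 115 x 62 x 70 mm, loose; origin under its middle
- hoops: stack of three wooden embroidery hoops, 150 mm across, 30 mm high, loose; origin under its middle
- brayer: pink silicone brayer, roller 38 x 92 mm with a wooden handle, 180 mm long, loose; origin on the cart below the roller's middle
- tin: aluminium tin 85 x 115 x 45 mm with a hinged flap, loose; origin under its middle
Mind the look-alikes: they are no part of the job. Leave any blue or red look-alike of the flashing alone.

How it is judged:
By the outcome, as a careful person would: the job done as asked, in the order asked, and still so for the second after the job is handed in, while the arm keeps its last pose, push and grip.
It also fails if it takes over 58 s, if anything falls off the work surface, if the arm or the gripper's body presses on something with over 40 N, if the wrist force passes 120 N, or if a joint passes its speed limit or range.

## Working session

There is one attempt and no reset: what is moved stays moved. The work goes in short steps, Python scripts to look and compute and a shell command to move; the robot and the scene stay as the last step left them, time stands still between calls to the robot, and variables do not carry over. Pictures are saved under pics/ and viewed, about 8 in all and at most 12, crops included, and the job is handed in when it is done.

```bash
mkdir -p pics; ls; cat > h.py <<'E'
import numpy as np, cv2
from scipy.spatial.transform import Rotation as R
from bench import r, vision
def look(n):
    im,d=vision.camera(n); c=vision.get_calibration(n)
    K=np.array(c["camera_matrix"]);Rm=cv2.Rodrigues(np.array(c["rvec"],float))[0];t=np.array(c["tvec"],float).ravel()
    v,u=np.mgrid[0:400,0:640]
    P=np.stack([(u-K[0,2])/K[0,0]*d,(v-K[1,2])/K[1,1]*d,d],-1)
    W=(P-t)@Rm
    W[d==0]=np.nan
    return im,d,W,K,Rm,t
def proj(p,K,Rm,t):
    q=np.asarray(p)@Rm.T+t; q=q@K.T; return q[...,:2]/q[...,2:]
E
python3 - <<'E'
from h import *
for n in("scene","top"):
    im,d,W,K,Rm,t=look(n); cv2.imwrite(f"pics/a_{n}.png",im); np.savez(f"a_{n}.npz",im=im,W=W)
    print(n,K[0,0],-Rm.T@t, Rm[2])
s=r.read_state(); print({k:np.round(v,4) for k,v in s.items()})
E
```

```text
pics
scene 376.6074297798265 [ 1.43592272 -0.2527074   0.92465387] [-0.76131093  0.17436127 -0.62450285]
top 473.86383321714897 [ 0.31705324 -0.01627234  1.52461461] [ 0.10880935  0.00636657 -0.99404225]
{'time': np.float64(0.1), 'joint_positions': array([-1.3546,  0.3328, -0.0647,  1.4609,  0.0216,  1.3499, -0.0885]), 'joint_vel': array([-0.0003, -0.0012,  0.0002, -0.0028,  0.0016, -0.0014, -0.0001]), 'joint_torque': array([ 1.90000e-03, -6.24541e+01,  2.48000e-02, -3.90709e+01,
       -6.14000e-02,  3.67000e-02,  1.00000e-04]), 'ee_pos': array([0.1478, 0.6069, 0.2219]), 'eef_rot': array([ 0.0838,  0.7021, -0.0847,  0.7021]), 'ft_force': array([ 0.4272,  0.1996, -0.3998]), 'torque': array([-0.0082,  0.0326,  0.0012]), 'width': np.float64(0.0871)}
```

View pics/a_scene.png

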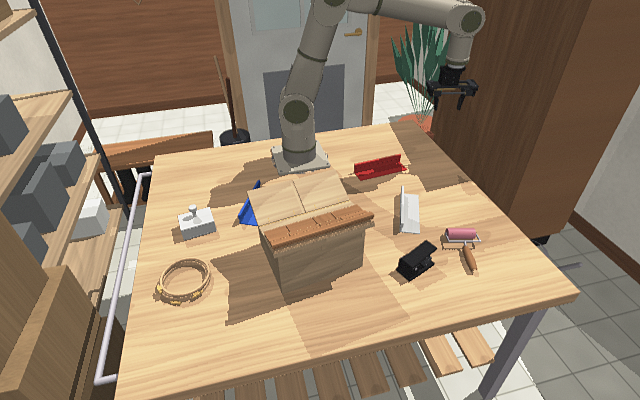

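View pics/a_top.png

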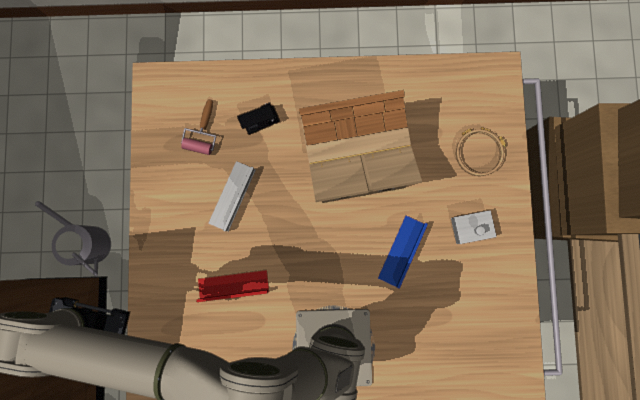

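The top view has +x up and +y left. The nest box is at about (360,145) with its flaps slightly open, the silver flashing is at (233,197), and the red (233,286) and blue (403,252) strips are decoys. Next I'll measure the box and the flashing from depth.

```bash
python3 - <<'E'
from h import *
a=np.load("a_top.npz"); im,W=a["im"],a["W"]
def fit(P):
    P=P[~np.isnan(P).any(1)]; 
    for _ in range(3):
        c=P.mean(0); n=np.linalg.svd(P-c,full_matrices=False)[2][2]; n*=np.sign(n[2]); e=(P-c)@n; P=P[abs(e)<max(2.5*e.std(),1e-4)] 
    return c,n,e.std()
def box(u0,u1,v0,v1): return W[v0:v1,u0:u1].reshape(-1,3)
for nm,b in dict(table=(270,300,230,260),deck=(320,400,140,150),fl=(325,360,165,190),fr=(372,408,160,182)).items():
    q=np.array(box(*b)); 
    if nm=='deck':
        pass
    c,n,s=fit(q); print(nm,c.round(4),n.round(4),round(s,4),len(q), 'tilt',np.arccos(n[2]).round(3),'az',np.arctan2(n[1],n[0]).round(3))
# flashing
hsv=cv2.cvtColor(im,cv2.COLOR_BGR2HSV)
m=(hsv[...,1]<40)&(hsv[...,2]>110); m[:150]=0;m[240:]=0;m[:,:200]=0;m[:,270:]=0
n,l,s,c=cv2.connectedComponentsWithStats(m.astype(np.uint8)); k=1+s[1:,4].argmax(); m=l==k
print(s[k]); P=W[m]; P=P[~np.isnan(P).any(1)]
print(np.histogram(P[:,2],bins=np.arange(-.01,.06,.005)))
for nm,Q in (("hem",P[P[:,2]>.034]),("flange",P[P[:,2]<.012])):
    rc=cv2.minAreaRect(Q[:,:2].astype(np.float32)*1000); print(nm,len(Q),rc,Q.mean(0).round(4),cv2.boxPoints(rc).round(1).tolist())
cr=np.hstack([cv2.resize(im[85:210,290:430],None,fx=4,fy=4,interpolation=cv2.INTER_NEAREST),cv2.resize(im[150:240,200:260],(240,360),interpolation=cv2.INTER_NEAREST) if 0 else np.zeros((500,0,3),np.uint8)])
cv2.imwrite("pics/b.png",cr)
E
```

```text
table [3.245e-01 1.477e-01 2.000e-04] [-0.0095 -0.      1.    ] 0.0032 900 tilt 0.009 az -3.141
deck [ 0.6052 -0.0954  0.1756] [-0.2179 -0.0311  0.9755] 0.0028 800 tilt 0.222 az -3.0
fl [ 0.509  -0.0389  0.1977] [0.4051 0.0605 0.9123] 0.0023 875 tilt 0.422 az 0.148
fr [ 0.5231 -0.1733  0.2027] [0.4313 0.0648 0.8999] 0.002 792 tilt 0.451 az 0.149
[ 209  162   44   69 1267]
(array([  5, 148, 551, 322,  32,   0,   0,   0,   1,  48,  99,  50,   3]), array([-0.01 , -0.005,  0.   ,  0.005,  0.01 ,  0.015,  0.02 ,  0.025,
        0.03 ,  0.035,  0.04 ,  0.045,  0.05 ,  0.055]))
hem 201 ((473.2872314453125, 288.3197937011719), (10.987333297729492, 216.7934112548828), 65.35113525390625) [0.47   0.2898 0.0427] [[372.5, 328.5], [569.5, 238.10000610351562], [574.0999755859375, 248.10000610351562], [377.1000061035156, 338.5]]
flange 1051 ((489.45941162109375, 323.72540283203125), (52.834266662597656, 219.6566162109375), 65.38381958007812) [0.489  0.3245 0.0035] [[378.6000061035156, 345.5], [578.2999877929688, 254.0], [600.2999877929688, 302.0], [400.6000061035156, 393.5]]
```

View pics/b.png

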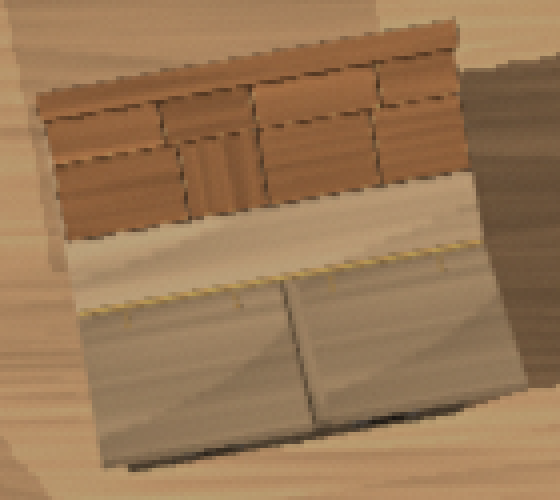

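```bash
cat >> h.py <<'E'
def ray(uv,z,K,Rm,t):
    d=np.linalg.inv(K)@np.array([uv[0],uv[1],1.]); d=Rm.T@d; o=-Rm.T@t
    return o+d*(z-o[2])/d[2]
def tool(down,ydir):
    x=np.array(down,float);x/=np.linalg.norm(x);y=np.array(ydir,float);y-=x*(x@y);y/=np.linalg.norm(y)
    return R.from_matrix(np.stack([x,y,np.cross(x,y)],1))
def rows(targets,cur=None):
    """targets: list of (pos,Rot); prints the row for each from the current pose"""
    s=r.read_state(); p,q=(s["ee_pos"],R.from_quat(s["eef_rot"])) if cur is None else cur
    for tp,tq in targets:
        print(np.round(q.inv().apply(np.array(tp)-p)/.25,3),np.round((q.inv()*tq).as_rotvec()/1.5,3),'|',np.round(tp,4))
E
python3 - <<'E'
from h import *
c=vision.get_calibration("top");K=np.array(c["camera_matrix"]);Rm=cv2.Rodrigues(np.array(c["rvec"],float))[0];t=np.array(c["tvec"],float).ravel()
hl,hr=ray((309.75,163.5),.17,K,Rm,t),ray((410.25,145.25),.17,K,Rm,t)
bz=.17+.052*np.sin(.21)+.0125*np.cos(.21)
bl,br=ray((306.75,145),bz,K,Rm,t),ray((408,127.5),bz,K,Rm,t)
for a,b in((hl,hr),(bl,br)):
    d=a-b; print(a.round(4),b.round(4),'len',np.linalg.norm(d).round(4),'yaw',np.arctan2(-d[0],d[1]).round(4),'mid',((a+b)/2).round(4))
yaw=.147; H=(hl+hr)/2; xb=np.array([np.cos(yaw),np.sin(yaw)]);print('sep',((bl+br)/2-H)[:2]@xb, ((bl+br)/2-H)[:2]@[-xb[1],xb[0]])
s=r.read_state();q=R.from_quat(s["eef_rot"]);print('toolaxes\n',q.as_matrix().round(3))
xb3=np.array([*xb,0]);yb3=np.array([-xb[1],xb[0],0])
for sg in(1,-1):
    for y in (.105,-.1): 
        p=H+xb3*-.086+yb3*y;p[2]=.33; rows([(p,tool([0,0,-1],sg*xb3))]); print(p)
E
```

```text
[0.5549 0.0527 0.17  ] [ 0.6006 -0.2403  0.17  ] len 0.2965 yaw 0.1544 mid [ 0.5778 -0.0938  0.17  ]
[0.6047 0.059  0.1931] [ 0.6476 -0.2323  0.1931] len 0.2944 yaw 0.1462 mid [ 0.6262 -0.0866  0.1931]
sep 0.04894376549822567 -4.3954326551279635e-05
toolaxes
 [[-0.     0.236  0.972]
 [-0.001  0.972 -0.236]
 [-1.    -0.001  0.   ]]
[-0.43  -2.057  1.857] [0.79  0.001 0.001] | [ 0.4773 -0.0025  0.33  ]
[ 0.47730381 -0.00249627  0.33      ]
[-0.429 -2.817  2.166] [0.79  0.001 0.001] | [ 0.5073 -0.2053  0.33  ]
[ 0.50733039 -0.20528533  0.33      ]
[-0.43  -2.057  1.857] [-1.304e+00 -1.000e-03  1.000e-03] | [ 0.4773 -0.0025  0.33  ]
[ 0.47730381 -0.00249627  0.33      ]
[-0.429 -2.817  2.166] [-1.304e+00 -1.000e-03  1.000e-03] | [ 0.5073 -0.2053  0.33  ]
[ 0.50733039 -0.20528533  0.33      ]
```

```bash
python3 -m pendant '-0.43 0 0 0 0 0;-0.43 0 0 0 0 0;-0.43 -1 0.9 0 0 0;-0.43 -1 0.9 0 0 0;-0.43 -1 0.9 0 0 0;-0.43 -1 0.9 0 0 0;-0.43 -1 0.9 0 0 0;-0.43 -1 0.9 0 0 0' -1; python3 -m pendant '0 -1 0.9 0 0 0;0 -1 0.9 0 0 0;0 -1 0.9 0 0 0;0 -1 0.9 0 0 0;0 -1 0.9 0 0 0;0 -1 0.9 0 0 0;0 -1 0.9 0 0 0;0 -1 0.9 0 0 0'; python3 -c "
from h import *
rows([([.4773,-.0025,.27],tool([0,0,-1],[np.cos(.148),np.sin(.148),0]))]);print(r.read_state()['time'],r.read_state()['joint_positions'].round(2))"
```

```text
time: 0.9
ee_pos: [0.2906, 0.3411, 0.329]
eef_rot: [0.084, 0.702, -0.084, 0.702]
ft_force: [1.9, 0.4, 0.2]
width: 0.0315
time: 1.7
ee_pos: [0.4508, 0.042, 0.3292]
eef_rot: [0.087, 0.702, -0.087, 0.702]
ft_force: [-1.2, -0.7, -0.4]
width: 0.0002
[ 0.237 -0.147  0.146] [0.784 0.    0.   ] | [ 0.4773 -0.0025  0.27  ]
1.7 [-0.82 -0.14  0.56  1.73  0.08  1.53  1.06]
```

```bash
python3 -m pendant '0.1 -0.147 0.146 0.784 0 0;0.1 -0.147 0.146 0.784 0 0;0.1 -0.147 0.146 0.784 0 0;0.1 -0.147 0.146 0.784 0 0;0.1 -0.147 0.146 0.784 0 0;0.1 -0.147 0.146 0.784 0 0;0.15 -0.147 0.146 0.784 0 0;0.237 -0.147 0.146 0.784 0 0'; python3 -m pendant '0 0 0 0 0 0;0 0 0 0 0 0'; python3 - <<'E'
from h import *
im,d,W,K,Rm,t=look("scene"); cv2.imwrite("pics/c.png",cv2.resize(im[100:300,180:440],None,fx=3,fy=3))
H=np.array([.578,-.094,.17]);y=.148;X=np.array([np.cos(y),np.sin(y),0]);Y=np.array([-X[1],X[0],0])
p=H-.086*X+.105*Y;p[2]=.1517
rows([(p,tool([0,0,-1],X))]);print(r.read_state()['ee_pos'],r.read_state()['joint_positions'].round(2))
E
```

```text
time: 2.5
ee_pos: [0.4768, 0.0033, 0.2703]
eef_rot: [0.462, 0.536, -0.46, 0.536]
ft_force: [-0.5, 0.1, 1.1]
width: 0.0005
time: 2.7
ee_pos: [0.476, 0.003, 0.2702]
eef_rot: [0.458, 0.539, -0.459, 0.538]
ft_force: [0.1, -0.6, 0.1]
width: 0.0001
[0.476 0.    0.024] [ 0.008 -0.    -0.   ] | [ 0.4775 -0.0028  0.1517]
[0.47641803 0.00299103 0.27070397] [-0.71 -0.06  0.59  1.79  0.03  1.4   0.03]
```

View pics/c.png

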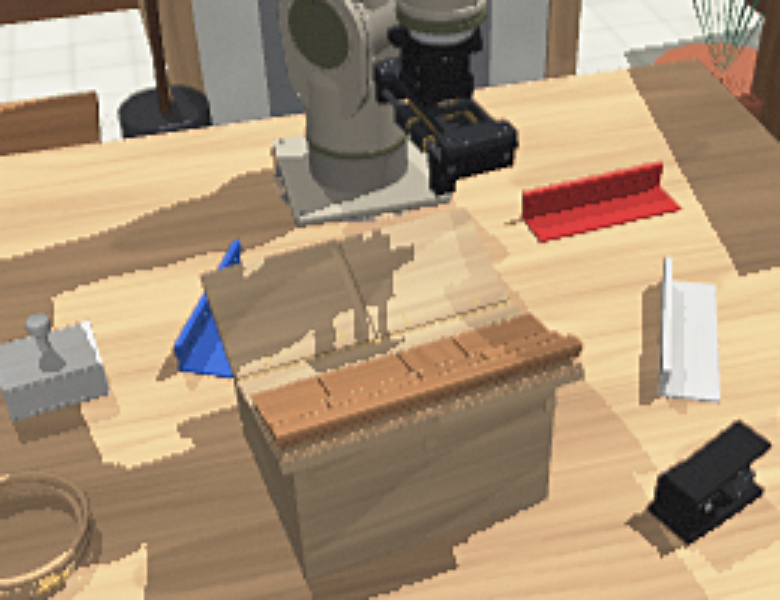

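The gripper is over the left flap, on the right side of the crop at about (470,180). I'll press it down.

```bash
python3 -m pendant '0.1 0 0.02 0 0 0;0.18 0 0.02 0 0 0;0.22 0 0.02 0 0 0;0.26 0 0.02 0 0 0;0.3 0 0.02 0 0 0;0.34 0 0.02 0 0 0;0.38 0 0.02 0 0 0;0.42 0 0.02 0 0 0';python3 -m pendant '0.02 0 0 0 0 0;0.04 0 0 0 0 0;0.055 0 0 0 0 0;0.065 0 0 0 0 0;0.065 0 0 0 0 0'
```

```text
time: 3.55
ee_pos: [0.4773, -0.0021, 0.1644]
eef_rot: [0.46, 0.537, -0.459, 0.538]
ft_force: [0.9, 0.2, 1.5]
width: 0.0003
time: 4.05
ee_pos: [0.4777, -0.0021, 0.1522]
eef_rot: [0.46, 0.538, -0.459, 0.537]
ft_force: [-18.3, -0.6, 43.2]
width: 0.0004
```

```bash
python3 -m pendant '-0.05 0 0 0 0 0;-0.2 0 0 0 0 0;-0.4 0 0 0 0 0;-0.5 0 0 0 0 0;-0.52 0 0.3 0 0 0;-0.52 0 0.6 0 0 0;-0.52 0 0.8 0 0 0;-0.52 0 0.8 0 0 0';  python3 -m pendant '0.1 0 0 0 0 0;0.2 0 0 0 0 0;0.3 0 0 0 0 0;0.34 0 0 0 0 0;0.38 0 0 0 0 0;0.42 0 0 0 0 0;0.45 0 0 0 0 0;0.48 0 0 0 0 0';python3 -m pendant '0.015 0 0 0 0 0;0.025 0 0 0 0 0;0.03 0 0 0 0 0;0.03 0 0 0 0 0'
```

```text
time: 4.85
ee_pos: [0.5083, -0.2014, 0.2791]
eef_rot: [0.46, 0.537, -0.459, 0.538]
ft_force: [1.0, 0.5, -0.2]
width: 0.0002
time: 5.65
ee_pos: [0.5087, -0.1996, 0.1587]
eef_rot: [0.46, 0.537, -0.459, 0.538]
ft_force: [0.4, -0.1, 1.9]
width: 0.0003
time: 6.05
ee_pos: [0.5085, -0.1997, 0.1531]
eef_rot: [0.46, 0.537, -0.459, 0.537]
ft_force: [-8.1, 3.9, 20.2]
width: 0.0003
```

```bash
python3 -m pendant '-0.05 0 0 0 0 0;-0.25 0 0 0 0 0;-0.45 0 0 0 0 0;-0.5 0 -0.2 0 0 0;-0.5 0 -0.4 0 0 0;-0.5 0 -0.6 0 0 0;-0.5 0 -0.8 0 0 0;-0.5 0 -1 0 0 0' 0.3;python3 -m pendant '0 0 -0.2 -0.1 0 0;0 0 -0.4 -0.2 0 0;0 0 -0.6 -0.3 0 0;0 0 -0.8 -0.4 0 0;0 0 -1 -0.5 0 0;0 0 -1 -0.6 0 0;0 0 -1 -0.662 0 0;0 0 -1 -0.662 0 0'; python3 - <<'E'
from h import *
im,d,W,K,Rm,t=look("scene"); cv2.imwrite("pics/d.png",cv2.resize(im[120:320,190:450],None,fx=3,fy=3))
np.savez("d_scene.npz",W=W,im=im)
im,d,W,K,Rm,t=look("top"); np.savez("d_top.npz",W=W,im=im);cv2.imwrite("pics/d_top.png",cv2.resize(im[85:245,190:430],None,fx=3,fy=3))
for nm,(u0,u1,v0,v1) in dict(fl=(325,360,170,188),fr=(372,408,160,178)).items():
    q=W[v0:v1,u0:u1].reshape(-1,3);q=q[~np.isnan(q).any(1)];c=np.median(q,0);A=np.c_[q[:,:2],np.ones(len(q))];print(nm,len(q),np.linalg.lstsq(A,q[:,2],rcond=None)[0],c)
a=1.141
rows([([.471,.289,.15],tool([0,0,-1],[np.cos(a),np.sin(a),0]))]);print(r.read_state()['ee_pos'],r.read_state()['joint_positions'].round(2))
E
```

```text
time: 6.85
ee_pos: [0.4688, 0.0476, 0.2769]
eef_rot: [0.46, 0.537, -0.459, 0.538]
ft_force: [1.1, -0.0, -0.8]
width: 0.0534
time: 7.65
ee_pos: [0.4307, 0.2929, 0.2764]
eef_rot: [0.147, 0.691, -0.148, 0.692]
ft_force: [0.7, 0.4, 1.4]
width: 0.0566
fl 629 [0.20835377 0.03401547 0.05243055] [ 0.51046732 -0.03958222  0.15773028]
fr 646 [0.1945095  0.03317106 0.05975495] [ 0.53607818 -0.1792843   0.1580663 ]
[0.506 0.053 0.152] [ 0.003  0.    -0.   ] | [0.471 0.289 0.15 ]
[0.43080752 0.2925526  0.27647084] [-1.03  0.07  0.37  1.67 -0.02  1.41  0.49]
```

View pics/d.png

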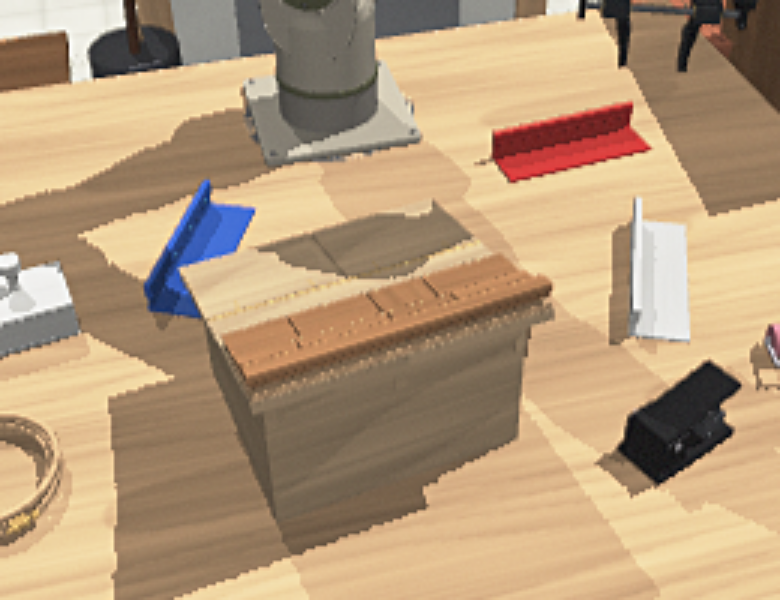

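Both flaps look shut. Now a second measurement of the hem from the scene camera.

```bash
python3 - <<'E'
from h import *
for f,roi in(("d_scene",(390,425,180,240)),("a_top",(205,262,158,236)),("d_top",(205,262,158,236))):
    a=np.load(f+".npz");im,W=a["im"],a["W"];u0,u1,v0,v1=roi
    hsv=cv2.cvtColor(im,cv2.COLOR_BGR2HSV)[v0:v1,u0:u1];P=W[v0:v1,u0:u1]
    m=(hsv[...,1]<40)&(hsv[...,2]>100)&~np.isnan(P[...,0]);P=P[m]
    e=np.array([np.cos(1.141),np.sin(1.141)])
    for nm,Q in(("hem",P[(P[:,2]>.03)&(P[:,2]<.055)]),("fl",P[abs(P[:,2]-.003)<.012])):
        if len(Q)<20: print(f,nm,len(Q));continue
        rc=cv2.minAreaRect(Q[:,:2].astype(np.float32)*1000)
        al=Q[:,:2]@[-e[1],e[0]];ac=Q[:,:2]@e
        print(f,nm,len(Q),np.round(rc[0],1),np.round(rc[1],1),round(rc[2],1),'med',np.median(Q,0).round(4),'along',np.percentile(al,[1,99]).round(4),'across',np.percentile(ac,[2,50,98]).round(4))
E
```

```text
d_scene hem 115 [475.5 287.2] [ 10.2 214.6] 65.5 med [0.4864 0.2809 0.0412] along [-0.4182 -0.2075] across [0.4543 0.4591 0.4637]
d_scene fl 636 [485.1 317.1] [ 69.9 226.1] 65.8 med [0.4979 0.3164 0.0021] along [-0.4184 -0.2023] across [0.4558 0.4958 0.5232]
a_top hem 208 [473.3 288.3] [ 11.  216.8] 65.4 med [0.4704 0.2897 0.0428] along [-0.4156 -0.2034] across [0.454  0.4591 0.464 ]
a_top fl 1075 [485.7 315.5] [ 70.9 219.7] 65.4 med [0.4876 0.3244 0.0034] along [-0.4174 -0.2028] across [0.4726 0.4982 0.5231]
d_top hem 105 [524.1 265.1] [ 11.8 105. ] 65.8 med [0.5242 0.2649 0.0423] along [-0.4168 -0.3149] across [0.4549 0.459  0.4649]
d_top fl 521 [536.9 292.6] [ 71.6 108.4] 65.5 med [0.54   0.3005 0.0036] along [-0.4186 -0.3149] across [0.4564 0.498  0.5235]
```

```bash
python3 - <<'E'
from h import *
a=1.1423
rows([([.4736,.2877,z],tool([0,0,-1],[np.cos(a),np.sin(a),0])) for z in (.15,.06,.013)])
E
```

```text
[0.506 0.053 0.164] [ 0.002  0.    -0.   ] | [0.4736 0.2877 0.15  ]
[0.866 0.053 0.164] [ 0.002  0.    -0.   ] | [0.4736 0.2877 0.06  ]
[1.054 0.053 0.164] [ 0.002  0.    -0.   ] | [0.4736 0.2877 0.013 ]
```

```bash
python3 -m pendant '0.15 0.053 0.164 0 0 0;0.35 0.053 0.164 0 0 0;0.506 0.053 0.164 0 0 0;0.66 0.053 0.164 0 0 0;0.78 0.053 0.164 0 0 0;0.83 0.053 0.164 0 0 0;0.85 0.053 0.164 0 0 0;0.85 0.053 0.164 0 0 0'; python3 - <<'E'
from h import *
a=1.1423
rows([([.4736,.2877,.013],tool([0,0,-1],[np.cos(a),np.sin(a),0]))])
E
```

```text
time: 8.55
ee_pos: [0.474, 0.2883, 0.0645]
eef_rot: [0.149, 0.691, -0.148, 0.692]
ft_force: [0.1, 0.1, 0.6]
width: 0.0566
[ 0.206 -0.003 -0.   ] [ 0.004  0.    -0.001] | [0.4736 0.2877 0.013 ]
```

```bash
python3 -m pendant '0.08 -0.003 0 0 0 0;0.15 -0.003 0 0 0 0;0.19 -0.003 0 0 0 0;0.205 -0.003 0 0 0 0;0.205 -0.003 0 0 0 0';python3 -m pendant '0 0 0 0 0 0;0 0 0 0 0 0;0 0 0 0 0 0;0 0 0 0 0 0;0 0 0 0 0 0;0 0 0 0 0 0' -1 40;python3 -m pendant '-0.05 0 0 0 0 0;-0.15 0 0 0 0 0;-0.25 0 0 0 0 0;-0.4 0 0 0 0 0;-0.6 0 0 0 0 0;-0.8 0 0 0 0 0;-1 0 0 0 0 0;-1 0 0 0 0 0'
```

```text
time: 9.05
ee_pos: [0.4735, 0.2877, 0.0131]
eef_rot: [0.148, 0.691, -0.148, 0.692]
ft_force: [-1.2, 0.1, 1.0]
width: 0.0563
time: 9.65
ee_pos: [0.4732, 0.2875, 0.0125]
eef_rot: [0.148, 0.691, -0.148, 0.691]
ft_force: [-0.8, -0.3, 0.2]
width: 0.0166
time: 10.45
ee_pos: [0.4757, 0.2885, 0.2705]
eef_rot: [0.152, 0.689, -0.145, 0.694]
ft_force: [0.4, 0.9, -1.8]
width: 0.01
```

The grip only finished closing while the lift was starting, so I need to check where the diverter sits in the jaws.

```bash
cat > meas.py <<'E'
from h import *
def meas(tag,zmin=None):
    s=r.read_state();p,q=s["ee_pos"],R.from_quat(s["eef_rot"])
    out=[]
    for n in("scene","top"):
        im,d,W,K,Rm,t=look(n); hsv=cv2.cvtColor(im,cv2.COLOR_BGR2HSV)
        T=q.inv().apply((W-p).reshape(-1,3)).reshape(W.shape)  # tool frame: x down, y jaws, z along hem
        with np.errstate(invalid='ignore'):
            m=(hsv[...,1]<45)&(hsv[...,2]>90)&(abs(T[...,2])<.14)&(T[...,1]>-.03)&(T[...,1]<.09)&(T[...,0]>-.05)&(T[...,0]<.035)
        uv=proj(p,K,Rm,t).astype(int); u0=max(uv[0]-100,0);v0=max(uv[1]-75,0)
        cv2.imwrite(f"pics/{tag}_{n}.png",cv2.resize(im[v0:v0+150,u0:u0+200],None,fx=3,fy=3)); np.savez(f"{tag}_{n}.npz",T=T,im=im,m=m)
        Q=T[m]; F=Q[Q[:,1]>.012]; Hm=Q[(abs(Q[:,1])<.008)]
        for nm,Z in(("flange",F),("hem",Hm)):
            if len(Z)<15: print(n,nm,len(Z)); continue
            A=np.c_[Z[:,1:],np.ones(len(Z))]
            k=np.linalg.lstsq(A,Z[:,0],rcond=None)[0]
            for _ in range(3):
                e=Z[:,0]-A@k; g=abs(e)<.005; k=np.linalg.lstsq(A[g],Z[g,0],rcond=None)[0]
            print(n,nm,len(Z),'x med',np.median(Z[:,0]).round(4),'pct x',np.percentile(Z[:,0],[2,98]).round(4),'y',np.percentile(Z[:,1],[1,99]).round(4),'z',np.percentile(Z[:,2],[1,99]).round(4),'plane',k.round(4))
E
python3 -c "
from meas import *
meas('e')"
```

```text
scene flange 557 x med 0.0193 pct x [0.0163 0.0219] y [0.0131 0.0653] z [-0.1073  0.1091] plane [-0.0076 -0.0002  0.0196]
scene hem 128 x med -0.0188 pct x [-0.0299  0.0202] y [-0.0038  0.0079] z [-0.0742  0.1104] plane [ 0.6346  0.093  -0.0191]
top flange 367 x med 0.0217 pct x [0.0161 0.0272] y [0.0153 0.0633] z [0.0471 0.1081] plane [0.0067 0.0001 0.0215]
top hem 84 x med -0.0161 pct x [-0.0211  0.0252] y [-0.0053  0.0038] z [0.0462 0.1077] plane [ 0.1283  0.0135 -0.0177]
```

View pics/e_scene.png

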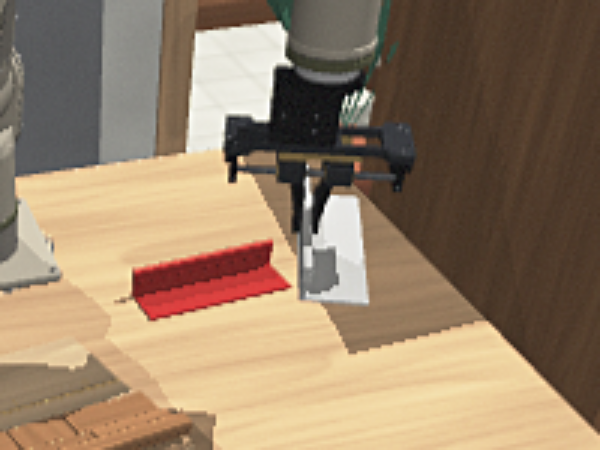

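The hem sits about 10 mm lower in the jaws than planned: the underside is 23 mm past the TCP. It is level, square and centred, so I'll keep this grasp. Now I'll work out the approach.

```bash
cat > goal.py <<'E'
from h import *
yaw,pit=.148,.21
X=np.array([np.cos(yaw),np.sin(yaw),0]);Y=np.array([-X[1],X[0],0]);Z=np.array([0,0,1.])
D=np.cos(pit)*X+np.sin(pit)*Z;N=-np.sin(pit)*X+np.cos(pit)*Z;H=np.array([.5784,-.0937,.170])
G=tool(-N,D)
def tcp(e,h,y=0): return H+D*(e-.065)+N*(h+.023)+Y*y
def where():
    s=r.read_state();p,q=s["ee_pos"],R.from_quat(s["eef_rot"]);v=p-H
    print('edge',(v@D+.065).round(4),'h',(v@N-.023).round(4),'y',(v@Y).round(4),'rotvec err (tool)',(q.inv()*G).as_rotvec().round(4),'F deck xyz',np.round([s["ft_force"]@a for a in(D,Y,N)],1),'w',round(s["width"],4),'t',round(s["time"],2))
E
python3 -c "
from goal import *
p=tcp(.035,.05); rows([(p,G)]); p2=p+.15*Y; rows([(p2,R.from_quat(r.read_state()['eef_rot'])),(p2,G)]);where();print(r.read_state()['joint_positions'].round(2))"
```

```text
[ 0.113 -1.316  0.857] [ 0.665 -0.07   0.126] | [ 0.5343 -0.1003  0.2351]
[ 0.114 -0.81   0.533] [0. 0. 0.] | [0.5122 0.0481 0.2351]
[ 0.114 -0.81   0.533] [ 0.665 -0.07   0.126] | [0.5122 0.0481 0.2351]
edge 0.0381 h 0.0788 y 0.3925 rotvec err (tool) [ 0.9969 -0.1055  0.1894] F deck xyz [-0.8 -0.3 -2. ] w 0.0099 t 10.55
[-1.    0.15  0.41  1.61 -0.06  1.39  0.57]
```

```bash
python3 -m pendant '0 -0.08 0.05 0.08 -0.01 0.015;0 -0.18 0.12 0.17 -0.018 0.032;0 -0.3 0.2 0.26 -0.027 0.05;0 -0.43 0.28 0.35 -0.037 0.066;0 -0.56 0.37 0.44 -0.046 0.083;0 -0.68 0.45 0.53 -0.056 0.1;0 -0.77 0.51 0.61 -0.064 0.116;0 -0.81 0.533 0.665 -0.07 0.126' - 50; python3 -m pendant '0 0 0 0 0 0'; python3 -c "
from goal import *
rows([(tcp(.035,.03),G),(tcp(.035,.05),G)]);where()"
```

```text
time: 11.35
ee_pos: [0.511, 0.0447, 0.261]
eef_rot: [0.516, 0.483, -0.407, 0.579]
ft_force: [-0.3, 0.6, -1.3]
width: 0.0096
time: 11.45
ee_pos: [0.5109, 0.0462, 0.2612]
eef_rot: [0.515, 0.484, -0.406, 0.58]
ft_force: [0.1, 0.6, -1.7]
width: 0.0098
[ 0.184 -0.012  0.593] [-0.003  0.001  0.003] | [ 0.5385 -0.0997  0.2156]
[ 0.104 -0.012  0.593] [-0.003  0.001  0.003] | [ 0.5343 -0.1003  0.2351]
edge 0.0388 h 0.0758 y 0.1483 rotvec err (tool) [-0.0041  0.002   0.0047] F deck xyz [-0.2  0.6 -1.7] w 0.0098 t 11.45
```

```bash
python3 -m pendant '0 0 0.1 0 0 0;0 -0.005 0.25 0 0 0;0.05 -0.012 0.4 -0.003 0 0.003;0.1 -0.012 0.52 -0.003 0 0.003;0.15 -0.012 0.585 -0.003 0 0.003;0.21 -0.012 0.593 -0.003 0 0.003;0.21 -0.012 0.593 -0.003 0 0.003;0.21 -0.012 0.593 -0.003 0 0.003'; python3 -c "
from goal import *
from meas import meas
where(); meas('f')
print(proj(np.array([tcp(.035,.03),H,H+.052*D,H+.052*D+.11*Y,H+.052*D-.11*Y]),*[ (lambda c:(np.array(c['camera_matrix']),cv2.Rodrigues(np.array(c['rvec'],float))[0],np.array(c['tvec'],float).ravel()))(vision.get_calibration('scene'))][0]).round(1).tolist())
"
```

```text
time: 12.25
ee_pos: [0.5412, -0.0963, 0.2102]
eef_rot: [0.513, 0.485, -0.402, 0.583]
ft_force: [0.5, -0.6, -1.2]
width: 0.0095
edge 0.037 h 0.0241 y 0.003 rotvec err (tool) [0.0072 0.0012 0.0001] F deck xyz [ 0.2 -0.7 -1.3] w 0.0095 t 12.25
scene flange 666 x med 0.019 pct x [0.0168 0.0219] y [0.013  0.0665] z [-0.1083  0.1076] plane [ 0.0099 -0.0022  0.0187]
scene hem 806 x med 0.0017 pct x [-0.0204  0.02  ] y [-0.0033  0.0078] z [-0.1091  0.1067] plane [-2.2211e+00  1.5000e-03  5.5000e-03]
top flange 884 x med 0.0179 pct x [0.012  0.0235] y [0.013  0.0664] z [-0.1088  0.1071] plane [-0.0101  0.005   0.0185]
top hem 127 x med -0.0204 pct x [-0.0262  0.0212] y [-0.0026  0.0078] z [-0.1089 -0.0327] plane [ 1.1768 -0.0242 -0.0247]
[[299.7, 193.7], [305.1, 212.9], [311.2, 220.5], [344.9, 210.6], [275.5, 231.0]]
```

View pics/f_scene.png

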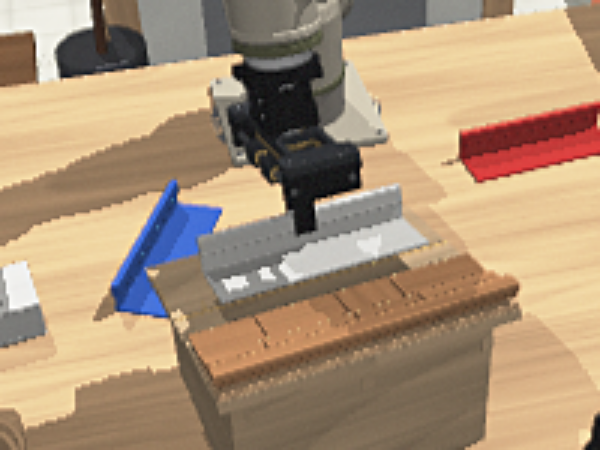

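View pics/f_top.png

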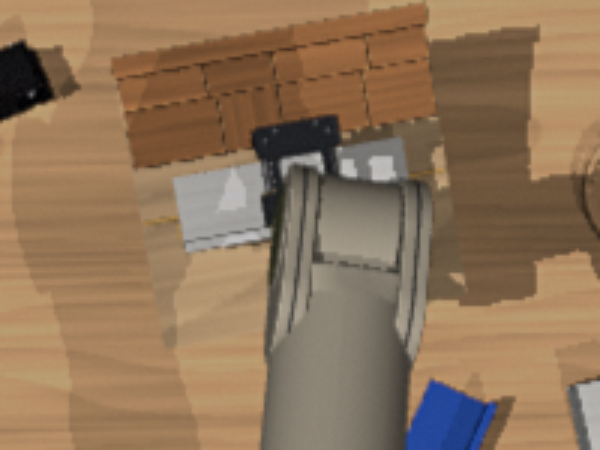

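The diverter hovers square above the bare deck. In the top crop its edge runs (175,178)–(405,138), parallel to the butt edge at (133,168)–(437,117). Next I'll lower it until it touches.

```bash
python3 -m pendant '0.03 0 0 0 0 0;0.055 0 0 0 0 0;0.07 0 0 0 0 0;0.08 0 0 0 0 0;0.08 0 0 0 0 0'; python3 -c "
from goal import *
where()"; python3 -m pendant '0.006 0 0 0 0 0;0.012 0 0 0 0 0;0.012 0 0 0 0 0';python3 -c "
from goal import *
where()"
```

```text
time: 12.85
ee_pos: [0.5455, -0.0969, 0.1907]
eef_rot: [0.514, 0.484, -0.402, 0.583]
ft_force: [0.4, 0.0, -1.2]
width: 0.0094
edge 0.037 h 0.0041 y 0.0017 rotvec err (tool) [ 0.0044  0.0015 -0.0011] F deck xyz [ 0.1 -0.  -1.3] w 0.0094 t 12.85
time: 13.15
ee_pos: [0.5462, -0.0967, 0.1881]
eef_rot: [0.514, 0.484, -0.402, 0.583]
ft_force: [-0.6, 0.3, -1.6]
width: 0.01
edge 0.0372 h 0.0014 y 0.0018 rotvec err (tool) [ 0.0044  0.0013 -0.0017] F deck xyz [-0.9  0.4 -1.4] w 0.01 t 13.15
```

```bash
python3 -m pendant '0.004 0 0 0 0 0;0.006 0 0 0 0 0;0.006 0 0 0 0 0' ; python3 -c "
from goal import *
where()"; python3 -m pendant '0.003 0 0 0 0 0;0.006 0 0 0 0 0;0.006 0 0 0 0 0';python3 -c "
from goal import *
where()"
```

```text
time: 13.45
ee_pos: [0.5466, -0.0967, 0.1867]
eef_rot: [0.514, 0.484, -0.402, 0.583]
ft_force: [0.6, 0.2, -1.6]
width: 0.0096
edge 0.0373 h -0.0 y 0.0018 rotvec err (tool) [ 0.0044  0.0013 -0.0018] F deck xyz [ 0.3  0.1 -1.7] w 0.0096 t 13.45
time: 13.75
ee_pos: [0.5469, -0.0967, 0.1853]
eef_rot: [0.514, 0.484, -0.402, 0.583]
ft_force: [-0.8, 0.7, -0.6]
width: 0.0096
edge 0.0373 h -0.0015 y 0.0017 rotvec err (tool) [ 0.0043  0.0013 -0.0019] F deck xyz [-0.8  0.8 -0.5] w 0.0096 t 13.75
```

```bash
python3 -m pendant '0.003 0 0 0 0 0;0.003 0 0 0 0 0;0.003 0 0 0 0 0' ; python3 -c "
from goal import *
where()"; python3 -m pendant '0.002 0 0 0 0 0;0.002 0 0 0 0 0;0.002 0 0 0 0 0';python3 -c "
from goal import *
where()"
```

```text
time: 14.05
ee_pos: [0.547, -0.0967, 0.1851]
eef_rot: [0.514, 0.484, -0.402, 0.583]
ft_force: [-6.5, -0.3, 8.4]
width: 0.0097
edge 0.0374 h -0.0016 y 0.0017 rotvec err (tool) [ 0.0042  0.0007 -0.002 ] F deck xyz [-4.5  0.7  9.5] w 0.0097 t 14.05
time: 14.35
ee_pos: [0.5471, -0.0967, 0.1851]
eef_rot: [0.515, 0.485, -0.401, 0.583]
ft_force: [-10.8, 0.6, 15.4]
width: 0.01
edge 0.0374 h -0.0017 y 0.0017 rotvec err (tool) [ 0.004   0.0002 -0.0019] F deck xyz [-7.2  2.2 17.3] w 0.01 t 14.35
```

```bash
python3 -m pendant '-0.002 0 0 0 0 0;-0.002 0.01 0 0 0 0;-0.002 0.025 0 0 0 0;-0.002 0.04 0 0 0 0;-0.002 0.04 0 0 0 0' ; python3 -c "
from goal import *
where()"; python3 -m pendant '0 0.01 0 0 0 0;0 0.02 0 0 0 0;0 0.03 0 0 0 0;0 0.04 0 0 0 0;0 0.04 0 0 0 0';python3 -c "
from goal import *
from meas import meas
where(); meas('g')"
```

```text
time: 14.85
ee_pos: [0.5568, -0.0955, 0.1872]
eef_rot: [0.514, 0.484, -0.402, 0.583]
ft_force: [-5.9, -0.5, 7.7]
width: 0.0095
edge 0.0475 h -0.0016 y 0.0014 rotvec err (tool) [ 0.004   0.0013 -0.0017] F deck xyz [-4.2  0.4  8.8] w 0.0095 t 14.85
time: 15.35
ee_pos: [0.5662, -0.0943, 0.1893]
eef_rot: [0.514, 0.484, -0.402, 0.583]
ft_force: [-7.4, -1.6, 9.4]
width: 0.0091
edge 0.0571 h -0.0016 y 0.0012 rotvec err (tool) [ 0.0037  0.0013 -0.0012] F deck xyz [-5.5 -0.5 10.8] w 0.0091 t 15.35
scene flange 409 x med 0.0189 pct x [0.0092 0.0212] y [0.0123 0.0636] z [-0.1079  0.1063] plane [0.0073 0.0029 0.0188]
scene hem 825 x med 0.0004 pct x [-0.0207  0.0201] y [-0.0035  0.0075] z [-0.109   0.1065] plane [-2.2503  0.0069  0.0054]
top flange 669 x med 0.0186 pct x [0.0134 0.0237] y [0.0127 0.0607] z [-0.11    0.1069] plane [0.0056 0.0055 0.0185]
top hem 131 x med -0.019 pct x [-0.0256  0.0227] y [-0.0055  0.0078] z [-0.109 -0.032] plane [ 0.3884  0.0234 -0.0179]
```

View pics/g_scene.png

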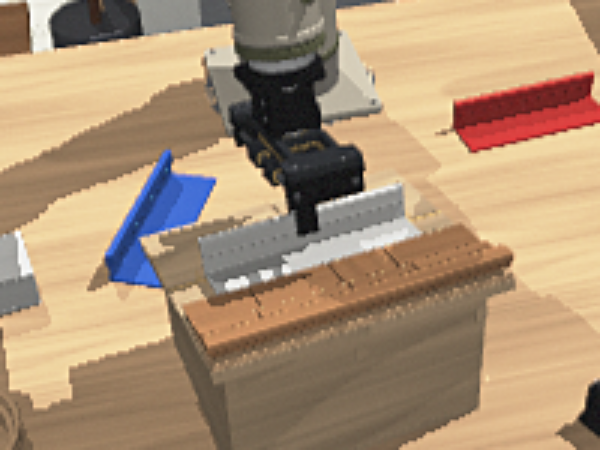

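```bash
python3 -m pendant '0 0.015 0 0 0 0;0 0.03 0 0 0 0;0 0.04 0 0 0 0;0 0.04 0 0 0 0' ; python3 -c "
from goal import *
where()"; python3 -m pendant '0 0.015 0 0 0 0;0 0.03 0 0 0 0;0 0.044 0 0 0 0;0 0.044 0 0 0 0';python3 -c "
from goal import *
from meas import meas
where(); meas('k')"
```

```text
time: 15.85
ee_pos: [0.5759, -0.0928, 0.1914]
eef_rot: [0.514, 0.484, -0.402, 0.583]
ft_force: [-6.9, -0.9, 7.2]
width: 0.0093
edge 0.0671 h -0.0016 y 0.0013 rotvec err (tool) [ 0.0038  0.0013 -0.0013] F deck xyz [-5.3  0.1  8.5] w 0.0093 t 15.85
time: 16.25
ee_pos: [0.5867, -0.0911, 0.1937]
eef_rot: [0.514, 0.484, -0.402, 0.583]
ft_force: [-4.9, -0.1, 7.8]
width: 0.0096
edge 0.0784 h -0.0016 y 0.0014 rotvec err (tool) [ 0.004   0.0015 -0.0017] F deck xyz [-3.1  0.6  8.6] w 0.0096 t 16.25
scene flange 146 x med 0.0188 pct x [0.0091 0.0209] y [0.0125 0.0407] z [-0.1073  0.1055] plane [-0.3641  0.0009  0.0252]
scene hem 860 x med 0.0015 pct x [-0.021   0.0203] y [-0.0035  0.0076] z [-0.1086  0.107 ] plane [-2.1783  0.0033  0.0056]
top flange 270 x med 0.0182 pct x [0.013  0.0249] y [0.0123 0.0394] z [-0.1104  0.1023] plane [-0.0255 -0.0046  0.0183]
top hem 124 x med -0.0192 pct x [-0.026   0.0231] y [-0.0051  0.0078] z [-0.1105 -0.0336] plane [ 0.1023 -0.0066 -0.0198]
```

View pics/k_scene.png

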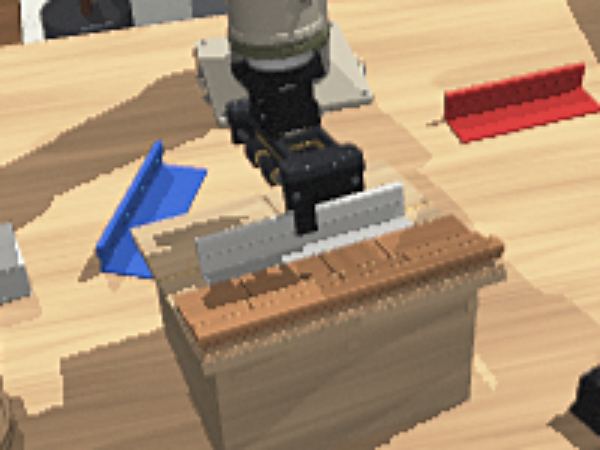

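View pics/k_top.png

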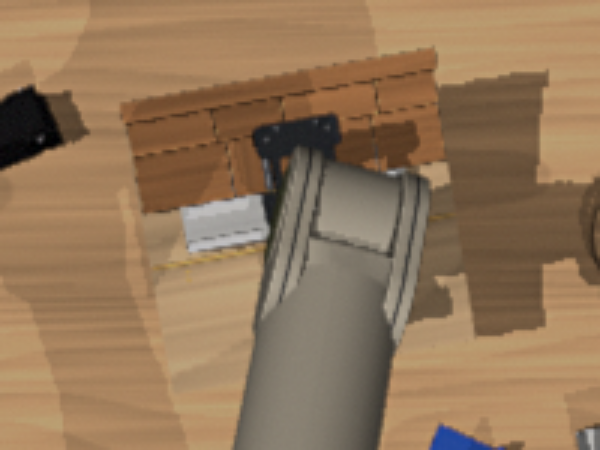

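The flange is now under the course. I'll press more firmly, then check for shingle lift, tuck at both ends and the flaps numerically, comparing with the frames from before insertion.

```bash
python3 -m pendant '0.002 0 0 0 0 0;0.003 0 0 0 0 0;0.003 0 0 0 0 0;0.003 0 0 0 0 0'; python3 - <<'E'
from goal import *
where()
def deck(W): v=W-H; return np.stack([v@D,v@Y,v@N],-1)
def rep(tag,n,im,C):
    hsv=cv2.cvtColor(im,cv2.COLOR_BGR2HSV)
    with np.errstate(invalid='ignore'):
        o=(hsv[...,0]<16)&(hsv[...,1]>95)
        for nm,m in (("shingle",o&(C[...,0]>.06)&(C[...,0]<.095)&(abs(C[...,1])>.04)&(abs(C[...,1])<.14)&(C[...,2]>0)&(C[...,2]<.03)),
                     ("flapL",(C[...,0]>-.12)&(C[...,0]<-.05)&(C[...,1]>.03)&(C[...,1]<.14)&(abs(C[...,2])<.02)),
                     ("flapR",(C[...,0]>-.12)&(C[...,0]<-.05)&(C[...,1]<-.03)&(C[...,1]>-.14)&(abs(C[...,2])<.02))):
            Q=C[m]
            if len(Q)>40: k=np.linalg.lstsq(np.c_[Q[:,0]-Q[:,0].mean(),Q[:,1],np.ones(len(Q))],Q[:,2],rcond=None)[0];print(tag,n,nm,len(Q),'h mean mm',(Q[:,2].mean()*1000).round(2),'slope x,y',k[:2].round(3))
        if tag=="now":
            f=(hsv[...,1]<45)&(hsv[...,2]>90)&(C[...,2]<.012)&(C[...,2]>-.008)&(C[...,0]>.02)&(C[...,0]<.065)
            for lo,hi in((.08,.108),(.05,.08),(-.08,-.05),(-.108,-.08)):
                z=C[f&(C[...,1]>lo)&(C[...,1]<hi)]
                if len(z)>8: print(n,'visible flange to x, y',lo,hi,len(z),np.percentile(z[:,0],[90,97]).round(4))
for n in("scene","top"):
    a=np.load(f"d_{n}.npz");rep("before",n,a["im"],deck(a["W"]))
    im,d,W,K,Rm,t=look(n);rep("now",n,im,deck(W))
E
```

```text
time: 16.75
ee_pos: [0.5867, -0.0911, 0.1937]
eef_rot: [0.515, 0.484, -0.402, 0.583]
ft_force: [-11.4, 1.0, 15.5]
width: 0.0095
edge 0.0784 h -0.0016 y 0.0014 rotvec err (tool) [ 0.0037  0.0007 -0.0022] F deck xyz [-7.7  2.6 17.5] w 0.0095 t 16.75
before scene shingle 429 h mean mm 11.9 slope x,y [0.006 0.001]
before scene flapL 321 h mean mm -0.23 slope x,y [-0.001  0.002]
before scene flapR 366 h mean mm -0.35 slope x,y [-0.005  0.002]
now scene shingle 425 h mean mm 11.92 slope x,y [0.003 0.001]
now scene flapL 60 h mean mm -0.16 slope x,y [-0.006 -0.017]
now scene flapR 310 h mean mm -0.37 slope x,y [ 0.001 -0.003]
scene visible flange to x, y 0.08 0.108 27 [0.0348 0.051 ]
scene visible flange to x, y 0.05 0.08 27 [0.0351 0.0511]
scene visible flange to x, y -0.08 -0.05 32 [0.0357 0.0408]
scene visible flange to x, y -0.108 -0.08 28 [0.0356 0.0391]
before top shingle 854 h mean mm 12.51 slope x,y [0.014 0.003]
before top flapL 898 h mean mm 0.09 slope x,y [-0. -0.]
before top flapR 898 h mean mm -0.17 slope x,y [-0.001 -0.001]
now top shingle 807 h mean mm 12.43 slope x,y [-0.015  0.003]
now top flapL 615 h mean mm 0.03 slope x,y [0.005 0.016]
now top flapR 406 h mean mm -0.13 slope x,y [0.001 0.001]
top visible flange to x, y 0.08 0.108 110 [0.0491 0.0513]
top visible flange to x, y 0.05 0.08 118 [0.0495 0.0519]
top visible flange to x, y -0.108 -0.08 10 [0.0537 0.054 ]
```

Shingle height is unchanged, both flaps are shut, the flange disappears at the butt line and the press is steady at about 17 N. Handing in.

```bash
python3 -m pendant '0 0 0 0 0 0;0 0 0 0 0 0;0 0 0 0 0 0'; python3 -c "
from goal import *
from bench import close_job
where(); print(close_job())"
```

```text
time: 17.15
ee_pos: [0.5868, -0.0911, 0.1937]
eef_rot: [0.515, 0.484, -0.402, 0.583]
ft_force: [-11.3, 0.0, 15.6]
width: 0.0098
edge 0.0784 h -0.0016 y 0.0014 rotvec err (tool) [ 0.0038  0.0008 -0.0022] F deck xyz [-7.6  1.7 17.5] w 0.0098 t 17.15
the job is handed in; nothing more can be done
None
```

I closed the left flap and then the right one. I then slid the silver diverter's flange up the roof under the lapped shingles. The job was handed in at 17.2 s with the diverter still gripped and pressed onto the roof at about 17 N.

**Last checks:**
- **Flaps:** both lie flush with the deck, within about 0.4 mm.
- **Shingles:** their height is the same as before insertion, within 0.1 mm, so they were not prised up.
- **Tuck:** by arm position about 26 mm is tucked in, roughly 1.4 mm off centre and within 0.01 rad of square. In the top view the flange disappears at the butt line at the left end. The right end was mostly hidden by the arm, with only 10 pixels usable.

**Disagreements and slips:**
- **Deck height:** contact with the deck came 1.6 mm lower than I had estimated.
- **Grip:** the fingers finished closing during the first part of the lift, so they hold the hem about 10 mm higher than planned. It stayed level and did not slip.
- **Left flap force:** closing it briefly pushed the fingertips to about 43 N up, 47 N in total. That is above the 40 N limit set for the arm and gripper body, but the contact was at the fingertips. It is well below the 120 N wrist limit.

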